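# Spent battery through the take-back flap

## Task

Push the spent battery block along the ledge, in through the hanging flap of the battery take-back bin, far enough that it tips over the inner edge and drops to the bottom of the bin, then draw your fingers back out so that the flap swings shut. Only push the battery with the fingers, do not pick it up, and leave the other things on the counter where they are.

Things in the scene. Friction and masses are not known exactly. Their poses are not given: they have to be found in the camera images.
- bin: Fixed battery take-back bin of clear plastic with a grey loading ledge before it, on the counter. Origin: on the counter (z 0) straight below the middle of the mouth; x points from the ledge through the mouth into the bin, y left, z up. All 'bin frame' numbers below are mm in this frame. Closed lid, top z 150. Outside y -170 to +60, rear x 241. Bottom at z 8, slick.
- ledge (a point): Middle of the ledge's front edge (nearest the robot), on its top, bin frame (-220, -55, 60). The ledge is level at z 60, from x -220 to the mouth at 0 and from y -170 to +60, with no lips at its front and right edges.
- fence (a point): Front end of the guide fence's inner face, at its top: bin frame (-225, 40, 75). Low straight aluminium strip on the ledge's left side, 15 high above the ledge, 10 thick, inner face at y +40 in line with the mouth's left side; runs along x through the mouth to x +60. A battery pushed sideways against it lies straight before the mouth.
- mouth (a point): Middle of the mouth's lower edge: bin frame (0, 0, 60), axes as the bin's. The mouth is 80 wide (y -40 to +40) and 75 high (z 60 to 135) in a steel front panel at x -6 to 0. Header bar across its top: x -6 to +4, z 135 to 145.
- inner_edge (a point): Middle of the edge where the level floor inside the mouth ends: bin frame (60, 0, 60). Beyond it a slick slide falls at 45 degrees to the bin's bottom. A battery pushed lengthwise tips and slides down by itself once its middle is past this edge, its rear end then about 12 inside the mouth: fingertips must go 10 to 20 in under the header, so lean the fingers, tips forward, 25 to 45 degrees.
- flap (a joint): Flap angle, rad: 0 = hanging shut, positive = swung inwards, stop at 1.5. Thin aluminium plate, 74 wide, 68 high, 60 g, closing the mouth just behind the front panel; it hangs from a free hinge along the top of the mouth (bin frame x +2, z 134), opens only inwards (away from the ledge), pushed by whatever goes in, and falls shut by its weight.
- battery: Spent sealed battery, a black block with a grey end, a pale blank label on top, lying flat on the ledge right of the mouth and turned by up to 0.45 rad to the bin: 97 long (its x, lengthwise), 52 wide (its y), 43 high (its z). About 0.5 kg, loose. Origin: centre of its underside.
- battery_center (a point): Centre of the battery block, 21.5 above its underside.
- dcell: Bystander: bare metal round cell, 33 diameter, 60 high, standing on the ledge near its right rear corner by the bin's front panel. Origin: centre of its underside.
- tape: Bystander: grey roll of tape lying flat left of the ledge, 90 outside diameter, 22 high. Origin: centre of its underside.
- bulb_box: Bystander: upright cardboard bulb box, 60 x 60 x 110 high, left of the bin. Origin: centre of its underside.
- phone: Bystander: black phone lying flat, 155 x 74 x 8. Origin: centre of its underside.
- calculator: Bystander: desk calculator lying flat, 150 x 85 x 17. Origin: centre of its underside.
- pen_cup: Bystander: square dark steel pen cup 80 x 80 x 90 with pens up to 155 high. Origin: centre of its underside.
- screwdriver: Bystander: screwdriver lying on the counter, about 200 long along its x, 26 high. Origin: underside, at the middle of its length.

How it is judged:
By the outcome, as a careful person would: the job done as asked, in the order asked, and still so for the second after the job is handed in, with the robot touching nothing.
It also fails if it takes over 54 s, if anything falls off the work surface, if the arm or the gripper's body presses on something with over 40 N, if the wrist force passes 120 N, or if a joint passes its speed limit or range.

## Robot

A 6-joint arm with a two-finger parallel gripper is mounted at the origin on the work surface. World frame = base frame: x ahead of the robot, y to its left, z up, the work surface at z = 0. Lengths are in m, angles in rad, forces in N, time in s.
With the tool pointing down it reaches from about 0.25 to 0.725 m from the base axis. Payload 4 kg.
Tool frame: the origin (TCP) lies between the finger pads; the fingertips stand 17 mm ahead of it and the grasp point (between the pads) lies 2 mm behind it; z points along the fingers, y is the direction in which the jaws open and shut (so a half turn about z gives the same grasp; the last joint's range is limited). The gripper opens to 85 mm and grips with 20 to 120 N. Pads are 22 mm wide; open, the fingers measure 114 mm over their backs; the gripper's body (76 mm by 85 mm) begins 54 mm behind the grasp point. The pads swing forward as they close: fully open they stand 13 mm farther back than shut.
Start: joints at [-1.108, 0.241, 0.005, 1.335, 0, 1.571], TCP at [0.223, -0.447, 0.248] pointing down, gripper open.
Joint ranges: [-2.72, 2.72], [-1.05, 1.87], [-1.09, 1.28], [-1.99, 2.15], [-1.42, 1.44], [-3.14, 3.14]. Speed limits (rad/s): [2.79, 2.79, 3.14, 3.14, 3.14, 3.14].

## Interface

Orientations are given as a unit quaternion [x, y, z, w].
In Python, from workcell import readout, viewer, order gives the robot as it stands. The module is installed in compiled form; this text tells all that it offers.
- The arm moves only by the shell command python3 -m crank 'ROWS'. ROWS is text: rows parted by semicolons, each of 7 numbers parted by spaces: the shift along the tool's x, y, z in m, then the turn, a rotation vector about the tool's x, y, z in rad, then the gripper's target within -1 to 1 (shut at 1, half-way at 0, fully open at -1). A call has 1 to 20 rows; each row shifts and turns the pose as measured when the row begins, along the tool's axes as they then stand; what a row does not reach is not made up. A row lasts 1/12 s, in which the tool goes at most 41.7 mm and 7.16 degrees, less where a joint would pass 70% of its speed; a pose out of reach is approached as far as the arm can. A call with a gripper value outside its range is refused whole. The fingers move at their own pace and stop on an object; the grip force is fixed at half the most. Time passes only in rows, so rows that do not move let the fingers close. It gives the time, the measured TCP pose, the force and the opening at its end, in the units of the state.
- readout.get_obs(): the state, without advancing time (a new reading comes with each control period).
- viewer.camera(name): name is "scene" or "side" or "wrist"; returns the picture (384x512x3 uint8, red, green, blue); there is no depth.
- viewer.calibration(name): a dict with "fx", "fy", "cx", "cy" (pixels), "D" ([k1, k2, p1, p2, k3] as OpenCV has them; the pictures are not rectified), "eye" and "rotation" of the camera in the world. Camera axes: x right, y down, z forward; pixel columns grow to the right and rows downward; lengths in m; the calibration is good to about 2 mm. A picture is of the moment at which its call begins: read the wrist's pose just before it. calibration takes no time and is no camera call; for the wrist camera it gives the pose at the moment of the call.
- order.job_done(): hands the job in, once; it reports no verdict.
The state is a dict: "clock": time; "joint_pos": joint angles; "joint_vel": joint speeds; "tau": joint torques, N m; "eef_pos": TCP position; "tool_rot": TCP orientation; "ft_force": force on the tool from outside, world axes, zero at the start; "ft_torque": the same for the moment, N m; "grip_width": finger opening in m.
Only numpy, scipy, OpenCV 4.12 (cv2) and the standard library are available. Lean on these libraries where they do the work, as an engineer would, in place of code of your own. Each camera call takes 0.05 s, during which the arm holds its last target. There are 200 camera calls.

## Working session

There is one attempt and no reset: what is moved stays moved. The work goes in short steps, Python scripts to look and compute and a shell command to move; the robot and the scene stay as the last step left them, time stands still between calls to the robot, and variables do not carry over. Pictures are saved under pics/ and viewed, about 8 in all and at most 12, crops included, and the job is handed in when it is done.

```bash
mkdir -p pics
python3 - <<'E'
from workcell import readout, viewer
import cv2, numpy as np
np.set_printoptions(precision=4,suppress=True)
print(readout.get_obs())
for n in("scene","side"):
    c=viewer.calibration(n);print(n,c)
    cv2.imwrite(f"pics/{n}0.png",cv2.resize(viewer.camera(n)[:,:,::-1],None,fx=1.5,fy=1.5,interpolation=cv2.INTER_CUBIC))
    cv2.imwrite(f"pics/{n}0raw.png",viewer.camera(n)[:,:,::-1])
E
```

```text
{'clock': 0.0, 'joint_pos': array([-1.108 ,  0.2414,  0.0037,  1.3352,  0.    ,  1.5708]), 'joint_vel': array([-0.0016, -0.0001,  0.0013,  0.0008, -0.002 ,  0.0014]), 'tau': array([  0.0002, -37.2319,  25.2407,   0.017 ,   0.    ,  -0.    ]), 'eef_pos': array([ 0.223 , -0.4469,  0.2474]), 'tool_rot': array([ 0.9733,  0.2294, -0.0002, -0.001 ]), 'ft_force': array([ 0.9589,  0.2677, -0.03  ]), 'ft_torque': array([-0.0476,  0.0452, -0.0227]), 'grip_width': 0.08564049070894768}
scene {'fx': 456.1098916237083, 'fy': 456.1098916237083, 'cx': 261.79971618860384, 'cy': 186.306499133174, 'D': array([0.0483, 0.    , 0.    , 0.    , 0.    ]), 'eye': array([1.1147, 0.7326, 1.4018]), 'rotation': array([ 0.3133,  0.9018, -0.2801, -0.1004])}
side {'fx': 493.7901207645748, 'fy': 493.7901207645748, 'cx': 257.3302727754298, 'cy': 188.58866908904682, 'D': array([-0.0422,  0.    ,  0.    ,  0.    ,  0.    ]), 'eye': array([-0.3158,  0.9253,  1.0092]), 'rotation': array([-0.3094,  0.8358, -0.4203,  0.1706])}
```

View pics/scene0.png

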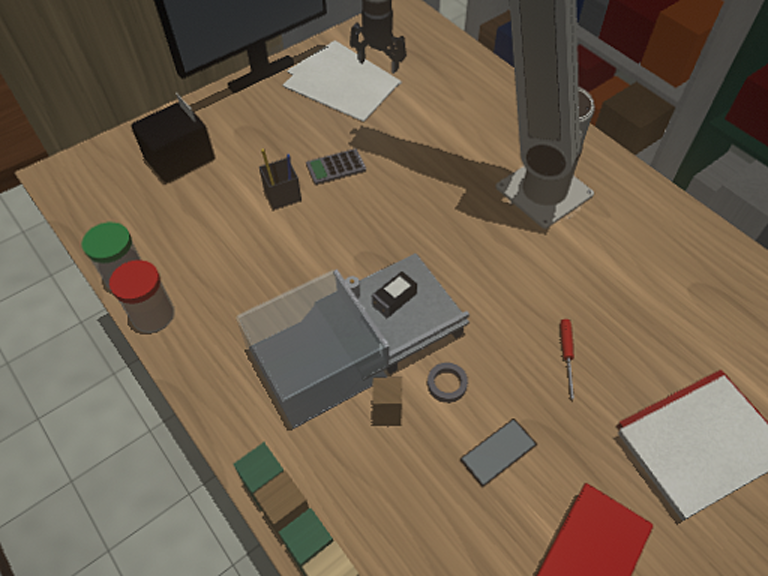

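View pics/side0.png

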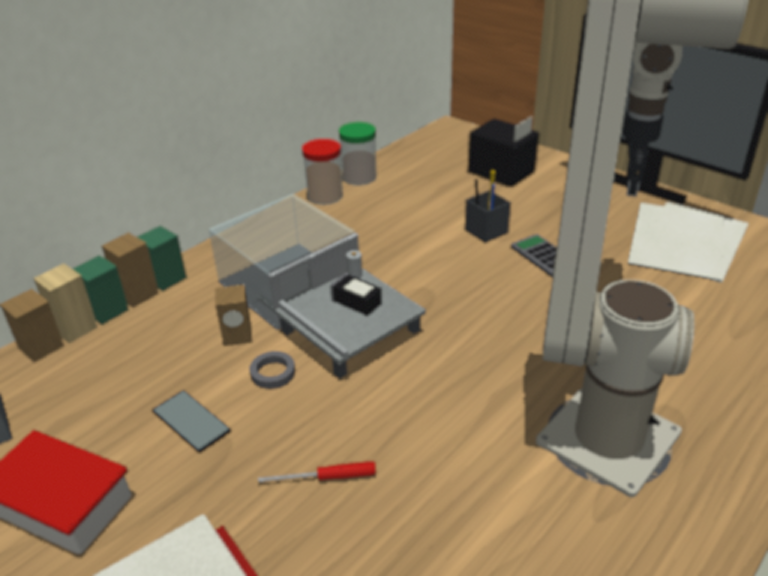

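Scene: the ledge spans about (345..468, 255..360), battery at (395,293), round cell at (352,288). Side: ledge front corners near (345,358) and (424,312). I'll zoom in for corner picking.

```bash
cat > h.py <<'E'
from workcell import readout, viewer
import cv2, numpy as np
from scipy.spatial.transform import Rotation as R
np.set_printoptions(precision=4,suppress=True)
def K(c): return np.array([[c['fx'],0,c['cx']],[0,c['fy'],c['cy']],[0,0,1.]])
def ray(c,px):
    p=cv2.undistortPoints(np.array(px,float).reshape(-1,1,2),K(c),c['D']).reshape(-1,2)
    d=R.from_quat(c['rotation']).apply(np.c_[p,np.ones(len(p))]) if np.shape(c['rotation'])==(4,) else np.c_[p,np.ones(len(p))]@np.array(c['rotation']).T
    return np.array(c['eye']),d
def plane(c,px,z):
    e,d=ray(c,px); return e+d*((z-e[2])/d[:,2])[:,None]
def proj(c,P):
    r=R.from_quat(c['rotation']).inv()
    X=r.apply(np.atleast_2d(P)-c['eye'])
    return cv2.projectPoints(X.reshape(-1,1,3),np.zeros(3),np.zeros(3),K(c),c['D'])[0].reshape(-1,2)
E
python3 - <<'E'
from h import *
for n,(x,y,w,h) in dict(scene=(150,160,170,125),side=(135,125,160,130)).items():
    im=cv2.imread(f"pics/{n}0raw.png")[y:y+h,x:x+w]
    cv2.imwrite(f"pics/{n}0z.png",cv2.resize(im,None,fx=4.5,fy=4.5,interpolation=cv2.INTER_CUBIC))
    print(n,proj(viewer.calibration(n),[[0,0,0]])*1.5)
E
```

```text
scene [[542.8399 189.9319]]
side [[609.2008 437.1957]]
```

View pics/scene0z.png

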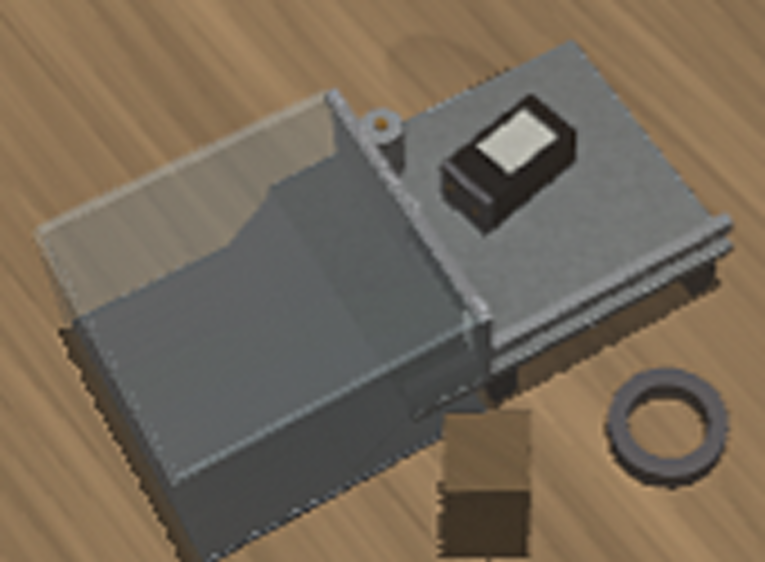

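View pics/side0z.png

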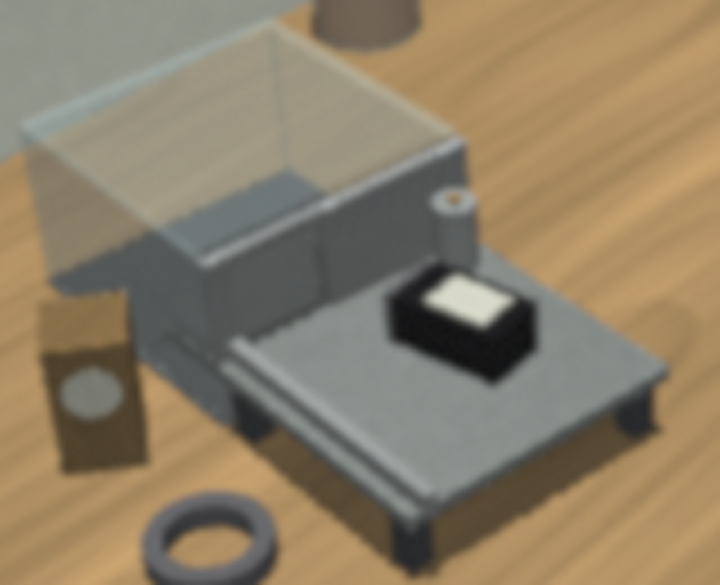

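Scene zoom: ledge front-right corner (575,42), bin top rear corners (38,230), (175,480), battery top corners (530,95), (577,133), (492,205), (443,165). Side zoom: ledge front corners (667,372) and (415,522), battery top (390,300), (450,262), (537,305). Next I fit these to the given sizes.

```bash
cat > m.py <<'E'
from h import *
from scipy.optimize import least_squares
cs,cd=viewer.calibration('scene'),viewer.calibration('side')
S=lambda p:np.array(p,float)/4.5+[150,160]
D=lambda p:np.array(p,float)/4.5+[135,125]
bs=[((575,42),(-220,-170,60)),((38,230),(241,-170,150)),((175,480),(241,60,150)),((330,95),(0,-170,150))]
bd=[((667,372),(-220,-170,60)),((415,522),(-220,60,60)),((435,490),(-225,40,75)),((25,130),(241,60,150)),((272,25),(241,-170,150)),((465,142),(-3,-170,150)),((205,262),(-3,60,150))]
Q=[];M=[]
for p,m in bs: Q.append(plane(cs,S(p),m[2]/1e3)[0]);M.append(m)
for p,m in bd: Q.append(plane(cd,D(p),m[2]/1e3)[0]);M.append(m)
Q=np.array(Q);M=np.array(M)/1e3
def T(v,m): c,s=np.cos(v[2]),np.sin(v[2]); return np.c_[v[0]+c*m[:,0]-s*m[:,1],v[1]+s*m[:,0]+c*m[:,1]]
f=least_squares(lambda v:(T(v,M)-Q[:,:2]).ravel(),[.4,0,.0],loss='soft_l1',f_scale=.004)
print('bin',f.x);print((T(f.x,M)-Q[:,:2])*1e3)
v=f.x
def inv(P): 
    d=np.atleast_2d(P)[:,:2]-v[:2];c,s=np.cos(v[2]),np.sin(v[2]);return np.c_[c*d[:,0]+s*d[:,1],-s*d[:,0]+c*d[:,1]]*1e3
print('bat scene',inv(plane(cs,S([(530,95),(577,133),(492,205),(443,165)]),.103)),inv(plane(cs,S([(487,237),(575,160)]),.06)))
print('bat side',inv(plane(cd,D([(390,300),(450,262),(537,305),(492,345)]),.103)),inv(plane(cd,D([(493,382),(537,347),(390,335)]),.06)))
print('cell',inv(plane(cs,S((381,122)),.12)),inv(plane(cd,D((453,200)),.12)))
np.save('bin.npy',v)
E
python3 m.py
```

```text
bin [ 0.674   0.1263 -0.1249]
[[-5.4475 -3.3521]
 [-0.1878 -3.1517]
 [-1.1473  2.9217]
 [-7.635  -5.6597]
 [-0.7988 -1.7574]
 [ 1.1486  5.1285]
 [-5.3042  4.461 ]
 [11.2497  2.8161]
 [10.0899 -2.8114]
 [ 4.8476 -2.0886]
 [ 0.3597  5.7177]]
bat scene [[-139.1737 -114.3559]
 [-151.2816  -65.4944]
 [ -61.959   -43.3424]
 [ -48.6489  -93.0923]] [[ -57.8165  -43.771 ]
 [-153.1963  -68.6063]]
bat side [[ -70.0319  -46.942 ]
 [ -63.6176 -105.7559]
 [-144.1214 -116.8156]
 [-157.2249  -65.2865]] [[-145.6139  -73.7312]
 [-136.7737 -121.6105]
 [ -54.9272  -55.1052]]
cell [[ -22.7261 -141.1552]] [[ -24.6129 -141.711 ]]
```

```bash
cat > g.py <<'E'
# usage: g.py [bx by z(mm) yaw lean(deg, tips toward bin +x)]: tool-frame shift and turn needed from here
import sys
from h import *
v=np.load('bin.npy'); B=R.from_euler('z',v[2])
o=readout.get_obs(); q=R.from_quat(o['tool_rot'])
loc=B.inv().apply(o['eef_pos']-[v[0],v[1],0])*1e3
print('t %.2f'%o['clock'],'TCP bin mm',loc,'z axis',(B.inv()*q).as_matrix()[:,2],'x axis',(B.inv()*q).as_matrix()[:,0],'F',B.inv().apply(o['ft_force']),'w',o['grip_width'],'j',o['joint_pos'])
if len(sys.argv)>1:
    a=list(map(float,sys.argv[1:])); 
    t=B*R.from_euler('y',-np.deg2rad(a[4]))*R.from_euler('z',np.deg2rad(a[3]))*R.from_euler('x',np.pi)
    d=B.apply((np.array(a[:3])-loc)/1e3)
    print('shift now-axes',q.inv().apply(d),'turn',(q.inv()*t).as_rotvec(),'shift target-axes',t.inv().apply(d))
E
python3 -m crank '0 0 0 0 0 -0.123 0; 0 0 0 0 0 -0.123 0; 0 0 0 0 0 -0.123 0; 0 0 0 0 0 -0.123 0; 0 0 0 0 0 -0.123 0; 0 0 0 0 0 -0.123 0; 0 0 0 0 0 -0.123 0; 0 0 0 0 0 -0.12 0'; python3 g.py -103 -143 200 90 0
```

```text
clock: 0.87
eef_pos: [0.2224, -0.4457, 0.2454]
tool_rot: [0.743, 0.669, 0.001, -0.003]
ft_force: [-0.7, -0.8, 0.0]
grip_width: 0.0425
t 0.87 TCP bin mm [-376.8952 -623.8409  245.3644] z axis [-0.0037  0.0056 -1.    ] x axis [-0.0209  0.9998  0.0056] F [-0.5812 -0.8518  0.0415] w 0.04254729160974596 j [-1.1081  0.2432  0.0007  1.335   0.      0.5667]
shift now-axes [0.4747 0.2841 0.047 ] turn [-0.0036 -0.0056  0.0209] shift target-axes [0.4808 0.2739 0.0454]
```

```bash
python3 -m crank '0.034 0.02 0.002 0 0 0.02 0; 0.034 0.02 0.002 0 0 0 0; 0.034 0.02 0.002 0 0 0 0; 0.034 0.02 0.002 0 0 0 0; 0.034 0.02 0.002 0 0 0 0; 0.034 0.02 0.002 0 0 0 0; 0.034 0.02 0.002 0 0 0 0; 0.034 0.02 0.002 0 0 0 0; 0.034 0.02 0.002 0 0 0 0; 0.034 0.02 0.002 0 0 0 0; 0.034 0.02 0.002 0 0 0 0; 0.034 0.02 0.002 0 0 0 0'; python3 g.py -103 -143 200 90 0
```

```text
clock: 1.87
eef_pos: [0.5175, -0.0611, 0.2191]
tool_rot: [0.754, 0.657, -0.001, -0.002]
ft_force: [1.0, -1.3, -0.3]
grip_width: 0.0427
t 1.87 TCP bin mm [-131.9461 -205.4378  219.1219] z axis [-0.004   0.0018 -1.    ] x axis [0.0125 0.9999 0.0017] F [ 1.1135 -1.1288 -0.2513] w 0.04269875790421994 j [-0.1185  0.2994  0.0074  1.2827  0.0018  1.5897]
shift now-axes [0.0628 0.0282 0.0191] turn [-0.004  -0.0018 -0.0125] shift target-axes [0.0624 0.0289 0.0191]
```

```bash
python3 -m crank '0.031 0.014 0.01 0 0 -0.012 0; 0.031 0.014 0.01 0 0 0 0; 0.004 0.002 0.01 0 0 0 0; 0 0 0 0 0 0 0'; python3 g.py -103 -143 92 90 0
python3 - <<'E'
from h import *
im=viewer.camera('scene')[:,:,::-1]
im2=viewer.camera('wrist')[:,:,::-1]
a=cv2.resize(im[130:255,170:330],(512,400),interpolation=cv2.INTER_CUBIC)
cv2.imwrite('pics/w1.png',np.hstack([a[:, :400],cv2.resize(im2,(400,300),interpolation=cv2.INTER_AREA)[:,:] if 0 else cv2.copyMakeBorder(cv2.resize(im2,(400,300)),0,100,0,0,0)]))
E
```

```text
clock: 2.2
eef_pos: [0.5615, 0.0114, 0.1865]
tool_rot: [0.746, 0.666, 0.001, -0.002]
ft_force: [-1.2, -0.2, -0.2]
grip_width: 0.0424
t 2.20 TCP bin mm [ -97.3271 -128.0142  186.463 ] z axis [-0.0019  0.0036 -1.    ] x axis [-0.011   0.9999  0.0036] F [-1.1816 -0.3596 -0.1649] w 0.042365675293048785 j [0.0184 0.3954 0.0592 1.236  0.0039 1.7031]
shift now-axes [-0.0153 -0.0057  0.0944] turn [-0.0019 -0.0036  0.011 ] shift target-axes [-0.015  -0.0057  0.0945]
```

View pics/w1.png

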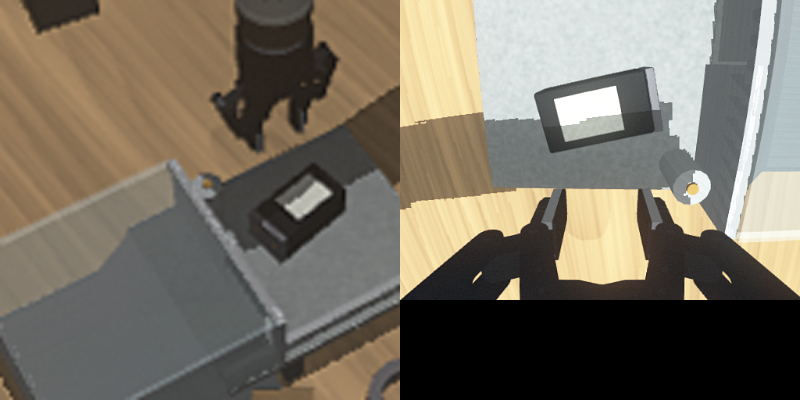

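Wrist view: battery's top corners about (535,92), (653,68), (660,132), (549,153). The cell top is at (691,187), the ledge's right front corner at (491,186), and the fingers straddle x 557–655.

Run:
```python
from h import *
v=np.load('bin.npy');B=R.from_euler('z',v[2]).inv()
c=viewer.calibration('wrist');print(c['eye'],c['D'])
W=lambda p:(np.array(p,float)-[400,0])*1.28
f=lambda p,z:B.apply(plane(c,W(p),z)-[v[0],v[1],0])[:,:2]*1e3
print('bat',f([(535,92),(653,68),(660,132),(549,153)],.103));print('cell',f([(691,187)],.12),'ledge corner/edge front',f([(491,186),(476,20)],.06),'panel top',f([(742,200),(768,10)],.15))
```

```text
[0.5697 0.0887 0.3139] [-0.0997  0.      0.      0.      0.    ]
bat [[-151.195   -72.8271]
 [ -58.881   -53.6853]
 [ -49.8484 -104.6997]
 [-142.5264 -123.8792]]
cell [[ -24.2474 -146.581 ]] ledge corner/edge front [[-217.1514 -177.3299]
 [-213.4308  -11.3251]] panel top [[   3.7271 -142.3818]
 [   0.3822  -16.1947]]
```

```bash
python3 -m crank '-0.02 -0.005 0 0 0 0.011 0; 0 0 0 0 0 0 0; 0 0 0 0 0 0 0'; python3 g.py -103 -148 92 90 0
```

```text
clock: 2.55
eef_pos: [0.5528, -0.0132, 0.1901]
tool_rot: [0.752, 0.659, 0.002, -0.001]
ft_force: [0.1, 0.4, -0.3]
grip_width: 0.0426
t 2.55 TCP bin mm [-102.852  -153.5553  190.0951] z axis [ 0.0012  0.003  -1.    ] x axis [0.0066 1.     0.003 ] F [ 0.0683  0.4164 -0.2828] w 0.042601199905234734 j [-0.0254  0.3744  0.0374  1.2324  0.0029  1.6769]
shift now-axes [ 0.0053 -0.0003  0.0981] turn [ 0.0011 -0.003  -0.0066] shift target-axes [ 0.0056 -0.0001  0.0981]
```

```bash
python3 -m crank '0.004 0 0.025 0 0 0 0; 0 0 0.025 0 0 0 0; 0 0 0.025 0 0 0 0; 0 0 0.01 0 0 0 0; 0 0 0.003 0 0 0 0; 0 0 0 0 0 0 0'; python3 g.py -103 -148 90 90 0
```

```text
clock: 3.05
eef_pos: [0.5557, -0.0158, 0.1067]
tool_rot: [0.756, 0.655, 0.006, 0.004]
ft_force: [0.3, 0.2, -0.0]
grip_width: 0.0425
t 3.05 TCP bin mm [ -99.6597 -155.7531  106.6653] z axis [ 0.0143  0.0039 -0.9999] x axis [0.0188 0.9998 0.0041] F [ 0.2726  0.2387 -0.0076] w 0.04251012891099539 j [-0.0297  0.4387 -0.0966  1.0209  0.0025  1.6848]
shift now-axes [ 0.0076 -0.0037  0.0166] turn [ 0.0143 -0.004  -0.0188] shift target-axes [ 0.0078 -0.0033  0.0167]
```

```bash
python3 -m crank '0.003 -0.003 0.01 0.014 -0.004 -0.019 0; 0.003 0 0.006 0 0 0 0; 0.01 0 0 0 0 0 0; 0.01 0 0 0 0 0 0; 0.01 0 0 0 0 0 0; 0.01 0 0 0 0 0 0; 0 0 0 0 0 0 0'; python3 g.py -103 -30 90 90 0
```

```text
clock: 3.63
eef_pos: [0.5602, 0.0329, 0.0931]
tool_rot: [0.75, 0.661, 0.0, 0.002]
ft_force: [0.9, -1.0, -0.2]
grip_width: 0.0425
t 3.63 TCP bin mm [-101.2346 -106.8832   93.0923] z axis [ 0.0035 -0.002  -1.    ] x axis [ 0.0006  1.     -0.002 ] F [ 1.0138 -0.9009 -0.1987] w 0.04247144048462984 j [ 0.06    0.4697 -0.0858  1.0123 -0.0026  1.7563]
shift now-axes [ 0.0769 -0.0018  0.0029] turn [ 0.0035  0.002  -0.0006] shift target-axes [ 0.0769 -0.0018  0.0031]
```

```bash
python3 -m crank '0.01 0 0.003 0.003 0.002 0 0; 0.01 0 0 0 0 0 0; 0.01 0 0 0 0 0 0; 0.01 0 0 0 0 0 0; 0.01 0 0 0 0 0 0; 0.005 0 0 0 0 0 0; 0 0 0 0 0 0 0'; python3 g.py -103 -30 90 90 0;  python3 - <<'E'
from h import *
im=viewer.camera('scene')[:,:,::-1]
im2=viewer.camera('wrist')[:,:,::-1]
a=cv2.resize(im[130:255,170:330],(512,400),interpolation=cv2.INTER_CUBIC)
cv2.imwrite('pics/w2.png',np.hstack([a[:, :400],cv2.copyMakeBorder(cv2.resize(im2,(400,300)),0,100,0,0,0)]))
E
```

```text
clock: 4.22
eef_pos: [0.5691, 0.0906, 0.0914]
tool_rot: [0.75, 0.661, -0.001, 0.004]
ft_force: [0.5, -4.2, -0.4]
grip_width: 0.0427
t 4.22 TCP bin mm [-99.639  -48.5499  91.3977] z axis [ 0.0051 -0.0076 -1.    ] x axis [ 0.0009  1.     -0.0076] F [ 0.9749 -4.0891 -0.3715] w 0.04268449262753851 j [ 0.1622  0.4979 -0.0434  1.0267 -0.0087  1.8587]
shift now-axes [ 0.0186 -0.0034  0.0012] turn [ 0.0051  0.0076 -0.0009] shift target-axes [ 0.0185 -0.0034  0.0014]
```

View pics/w2.png

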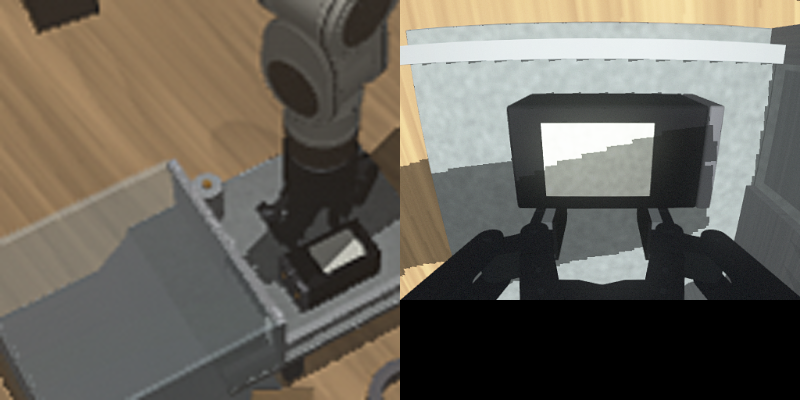

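The battery now lies square on the two fingers, with its far edge at y≈95–105 and the fence inner edge at y≈63. Contact force is 4 N. Next I close the gap gently.

```bash
python3 -m crank '0.006 0 0.001 0.005 0.007 0 0; 0.006 0 0 0 0 0 0; 0.005 0 0 0 0 0 0; 0.003 0 0 0 0 0 0;0 0 0 0 0 0 0'; python3 g.py; python3 -m crank '0.003 0 0 0 0 0 0;0.003 0 0 0 0 0 0'; python3 g.py
```

```text
clock: 4.73
eef_pos: [0.5717, 0.1081, 0.0911]
tool_rot: [0.752, 0.66, -0.001, 0.001]
ft_force: [0.5, -1.4, -0.4]
grip_width: 0.0428
t 4.73 TCP bin mm [-99.2783 -30.8077  91.0615] z axis [ 0.0003 -0.0028 -1.    ] x axis [ 0.0053  1.     -0.0028] F [ 0.6305 -1.3654 -0.3911] w 0.04282084960596413 j [ 0.1883  0.5103 -0.0233  1.0377 -0.0028  1.8893]
clock: 4.9
eef_pos: [0.572, 0.1096, 0.0913]
tool_rot: [0.752, 0.659, -0.005, 0.005]
ft_force: [-0.8, -15.2, 3.7]
grip_width: 0.0431
t 4.90 TCP bin mm [-99.1244 -29.2667  91.2887] z axis [ 0.001  -0.0131 -0.9999] x axis [ 0.0071  0.9999 -0.0131] F [  1.0793 -15.1687   3.7289] w 0.04309159749313899 j [ 0.1957  0.513  -0.0181  1.0429 -0.0128  1.8985]
```

```bash
python3 -m crank '-0.015 0 0 0 0 0 0; -0.01 0 -0.01 0 0 0 0; 0 0 -0.035 0 0 0 0;0 0 -0.035 0 0 0 0;0 0 -0.035 0 0 0 0; 0 0 0 0 0 0 0'; python3 g.py -230 8 180 180 0;  python3 - <<'E'
from h import *
cv2.imwrite('pics/w3.png',np.hstack([cv2.copyMakeBorder(cv2.resize(viewer.camera('wrist')[:,:,::-1],(400,300)),0,0,0,0,0),cv2.resize(viewer.camera('scene')[130:255,170:330,::-1],(400,300))]))
c=viewer.calibration('wrist');np.savez('w3.npz',**c)
E
```

```text
clock: 5.4
eef_pos: [0.5673, 0.0884, 0.2113]
tool_rot: [0.752, 0.66, -0.003, -0.001]
ft_force: [1.3, 0.8, 1.3]
grip_width: 0.0427
t 5.40 TCP bin mm [-101.1722  -50.9238  211.3463] z axis [-0.0048 -0.0037 -1.    ] x axis [ 0.0055  1.     -0.0037] F [1.1405 0.9679 1.3341] w 0.04272386476866363 j [ 0.1557  0.4092  0.1462  1.3134 -0.0022  1.8568]
shift now-axes [ 0.0583 -0.129   0.0317] turn [-0.0066 -0.0008 -1.5763] shift target-axes [0.1288 0.0589 0.0313]
```

View pics/w3.png

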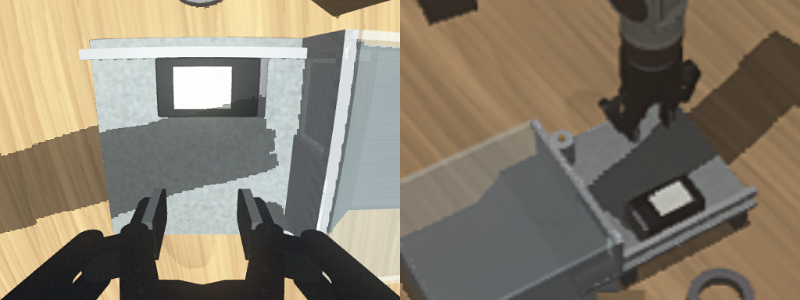

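Wrist view: the battery is flush with the fence, its top corners at (158,58), (262,58), (258,116), (158,116).

```bash
python3 - <<'E'
from h import *
v=np.load('bin.npy');B=R.from_euler('z',v[2]).inv()
c=dict(np.load('w3.npz'))
f=lambda p,z:B.apply(plane(c,np.array(p,float)*1.28,z)-[v[0],v[1],0])[:,:2]*1e3
print('bat top',f([(158,58),(158,116),(260,116)],.103));print('fence top inner front',f([(80,58),(305,57)],.075),'ledge front',f([(111,233),(98,60)],.06),'panel top',f([(355,35),(322,232)],.15))
E
python3 -m crank '0 -0.03 0 0 0 -0.121 1; 0.006 -0.03 0 0 0 -0.121 1; 0.016 -0.026 0 0 0 -0.121 1; 0.02 -0.018 0 0 0 -0.121 1; 0.02 -0.01 0 0 0 -0.121 1; 0.02 -0.01 0 0 0 -0.121 1; 0.02 0 0 0 0 -0.121 1; 0 0 0 0 0 -0.121 1; 0 0 0 0 0 -0.121 1; 0 0 0 0 0 -0.121 1; 0 0 0 0 0 -0.121 1; 0 0 0 0 0 -0.121 1; 0 0 0 0 0 -0.121 1;0 0 0 0 0 0 1'; python3 g.py -230 8 180 180 40
```

```text
bat top [[-141.1538   30.7663]
 [-143.6162  -18.091 ]
 [ -54.2644  -18.252 ]]
fence top inner front [[-220.8248   33.0465]
 [  -8.9748   32.3169]] ledge front [[-219.8434 -174.185 ]
 [-209.1817   30.6758]] panel top [[  -3.4659   46.5393]
 [  -5.052  -105.7568]]
clock: 6.67
eef_pos: [0.3878, 0.1752, 0.1905]
tool_rot: [0.037, 0.999, -0.0, -0.023]
ft_force: [-0.1, 0.0, 0.4]
grip_width: -0.0002
t 6.67 TCP bin mm [-290.0448   12.8336  190.4765] z axis [-0.0458 -0.005  -0.9989] x axis [-0.9977 -0.0503  0.046 ] F [-0.0907  0.0052  0.4355] w -0.0002076243469636593 j [ 0.4114  0.1628 -0.2494  1.2005  0.0191  0.4855]
shift now-axes [-0.0601 -0.0078  0.0077] turn [ 0.014  -0.7439  0.0499] shift target-axes [-0.0393 -0.0048  0.0466]
```

```bash
python3 - <<'E'
import numpy as np
v=np.load('bin.npy');v[:2]+=-.007*np.array([-np.sin(v[2]),np.cos(v[2])]);np.save('bin.npy',v)
E
python3 -m crank '0 0 0 0.002 -0.12 0.008 1;0 0 0 0.002 -0.12 0.008 1;0 0 0 0.002 -0.12 0.008 1;0 0 0 0.002 -0.12 0.008 1;0 0 0 0.002 -0.12 0.008 1;0 0 0 0.002 -0.12 0.008 1;0 0 0 0 0 0 1'; python3 g.py -200 14 95 180 40
```

```text
clock: 7.25
eef_pos: [0.3848, 0.1721, 0.1813]
tool_rot: [0.071, 0.939, -0.021, 0.336]
ft_force: [-1.4, -0.5, -1.1]
grip_width: 0.0002
t 7.25 TCP bin mm [-292.6399   16.3777  181.3062] z axis [ 0.6346 -0.008  -0.7728] x axis [-0.7725  0.0225 -0.6346] F [-1.3272 -0.6569 -1.1291] w 0.00022733593068200147 j [ 0.7662 -0.1523 -0.8172  0.4357 -0.522   0.7887]
shift now-axes [-0.0168 -0.001   0.1255] turn [-0.0081 -0.0105 -0.0225] shift target-axes [-0.0155 -0.0024  0.1257]
```

```bash
python3 -m crank '-0.004 0 0.03 -0.008 -0.01 -0.022 1;-0.004 0 0.03 0 0 0 1;-0.004 0 0.03 0 0 0 1;-0.002 0 0.015 0 0 0 1;0 0 0 0 0 0 1'; python3 g.py -195 14 90 180 40
```

```text
clock: 7.67
eef_pos: [0.4641, 0.1665, 0.1067]
tool_rot: [0.058, 0.94, -0.014, 0.337]
ft_force: [-0.2, 0.6, -0.4]
grip_width: 0.0003
t 7.67 TCP bin mm [-213.2769   20.7305  106.6819] z axis [ 0.6344  0.0128 -0.7729] x axis [-0.773   0.0034 -0.6344] F [-0.3168  0.5858 -0.3628] w 0.00032572978732036377 j [ 0.5798  0.1114 -0.854   0.0389 -0.4128  0.5817]
shift now-axes [-0.0036 -0.007   0.0244] turn [ 0.0128 -0.0108 -0.0035] shift target-axes [-0.0033 -0.0067  0.0245]
```

```bash
python3 -m crank '-0.002 -0.005 0.012 0.012 -0.01 -0.003 1;-0.002 -0.004 0.012 0 0 0 1;0 -0.001 0.004 0 0 0 1;0 0 0 0 0 0 1'; python3 g.py -160 14 90 180 40
```

```text
clock: 8.0
eef_pos: [0.4867, 0.1542, 0.0862]
tool_rot: [0.062, 0.939, -0.02, 0.337]
ft_force: [-0.5, 0.7, -0.2]
grip_width: 0.0
t 8.00 TCP bin mm [-189.3539   11.2658   86.2396] z axis [ 0.6358  0.0002 -0.7719] x axis [-0.7719  0.0079 -0.6358] F [-0.5866  0.6066 -0.1585] w 1.1740274810706244e-05 j [ 0.524   0.1878 -0.8507 -0.0486 -0.3942  0.5375]
shift now-axes [-0.025   0.0029  0.0158] turn [ 0.0001 -0.0091 -0.0079] shift target-axes [-0.0249  0.0027  0.016 ]
```

```bash
python3 -m crank '-0.0095 0.002 0.003 0 -0.009 -0.008 1;-0.0085 0.001 0.006 0 0 0 1;-0.0077 0 0.0064 0 0 0 1;-0.0077 0 0.0064 0 0 0 1;-0.0077 0 0.0064 0 0 0 1;0 0 0 0 0 0 1'; python3 g.py -100 14 90 180 40
```

```text
clock: 8.5
eef_pos: [0.5396, 0.152, 0.0932]
tool_rot: [0.057, 0.938, -0.02, 0.34]
ft_force: [0.3, 0.6, 1.2]
grip_width: -0.0001
t 8.50 TCP bin mm [-136.5451   15.7075   93.2453] z axis [ 0.6412  0.003  -0.7674] x axis [-0.7674 -0.0014 -0.6412] F [0.2686 0.6461 1.2363] w -6.341027956664943e-05 j [ 0.4533  0.2427 -0.7502 -0.034  -0.3553  0.4623]
shift now-axes [-0.026  -0.0018  0.0259] turn [ 0.003  -0.0021  0.0014] shift target-axes [-0.0259 -0.0017  0.026 ]
```

```bash
python3 -m crank '-0.006 -0.001 0.008 0.003 -0.002 0.001 1;-0.0072 0 0.0068 0 0 0 1;-0.0077 0 0.0064 0 0 0 1;-0.0077 0 0.0064 0 0 0 1;0 0 0 0 0 0 1'; python3 g.py -60 14 90 180 40;python3 - <<'E'
from h import *
cv2.imwrite('pics/w4.png',np.hstack([cv2.resize(viewer.camera('side')[120:250,130:303,::-1],(400,300)),cv2.resize(viewer.camera('scene')[130:255,170:330,::-1],(400,300))]))
E
```

```text
clock: 8.92
eef_pos: [0.5793, 0.1471, 0.0911]
tool_rot: [0.057, 0.938, -0.02, 0.34]
ft_force: [0.2, 0.5, -0.0]
grip_width: -0.0
t 8.92 TCP bin mm [-96.5486  15.8313  91.1368] z axis [ 0.641   0.0037 -0.7675] x axis [-0.7675 -0.0023 -0.641 ] F [ 0.1634  0.5328 -0.0372] w -2.4931016842239235e-05 j [ 0.4024  0.2984 -0.6747 -0.0291 -0.325   0.4175]
shift now-axes [-0.0273 -0.002   0.0243] turn [ 0.0037 -0.0023  0.0023] shift target-axes [-0.0273 -0.0018  0.0244]
```

View pics/w4.png

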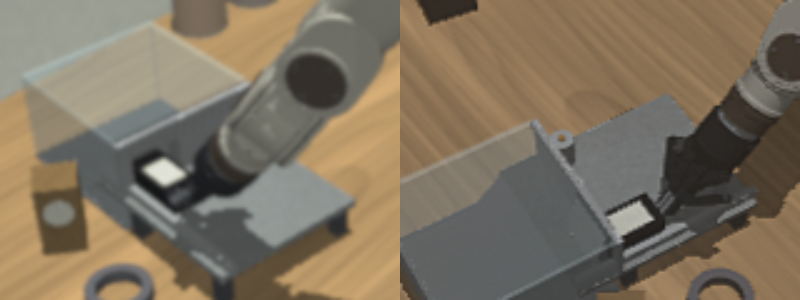

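The battery is straight along the fence, its front end just entering the flap at about (135,165) in the side view and (612,235) in the scene view. Pushing on.

```bash
python3 -m crank '-0.0077 -0.001 0.0064 0.003 -0.002 0.002 1;-0.0077 -0.001 0.0064 0 0 0 1;-0.0077 0 0.0064 0 0 0 1;-0.0077 0 0.0064 0 0 0 1;0 0 0 0 0 0 1'; python3 g.py -25 14 90 180 40
```

```text
clock: 9.43
eef_pos: [0.6126, 0.1408, 0.088]
tool_rot: [0.055, 0.94, -0.021, 0.336]
ft_force: [0.5, 0.3, 0.0]
grip_width: -0.0002
t 9.43 TCP bin mm [-62.7262  13.6768  88.0144] z axis [ 0.6344  0.0021 -0.773 ] x axis [-0.773  -0.0073 -0.6344] F [0.4439 0.383  0.0445] w -0.00024204172908130542 j [ 0.3603  0.3461 -0.6019 -0.006  -0.2984  0.3794]
shift now-axes [-0.0304  0.0001  0.0224] turn [ 0.0021 -0.0109  0.0073] shift target-axes [-0.0302  0.0003  0.0227]
```

```bash
python3 -m crank '-0.0077 0 0.0064 0 0 0 1;-0.0077 0 0.0064 0 0 0 1;0 0 0 0 0 0 1'; python3 g.py -5 14 90 180 40;python3 - <<'E'
from h import *
cv2.imwrite('pics/w5.png',np.hstack([cv2.resize(viewer.camera('side')[120:250,130:303,::-1],(400,300)),cv2.resize(viewer.camera('scene')[130:255,170:330,::-1],(400,300))]))
E
```

```text
clock: 9.68
eef_pos: [0.6297, 0.1386, 0.0862]
tool_rot: [0.054, 0.941, -0.021, 0.334]
ft_force: [0.7, -0.2, 1.1]
grip_width: -0.0002
t 9.68 TCP bin mm [-45.4989  13.6206  86.2122] z axis [ 0.6302  0.0023 -0.7765] x axis [-0.7764 -0.0103 -0.6302] F [ 0.7436 -0.1508  1.1099] w -0.0001677210506865035 j [ 0.3421  0.3714 -0.5615  0.0099 -0.2854  0.3626]
shift now-axes [-0.0338 -0.      0.0226] turn [ 0.0024 -0.0163  0.0103] shift target-axes [-0.0335  0.0004  0.0231]
```

View pics/w5.png

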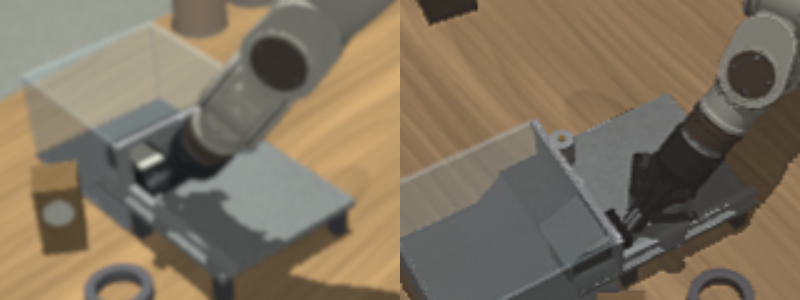

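The flap is pushed inwards and most of the battery is inside the mouth. Moving on, restoring lean and height.

```bash
python3 -m crank '-0.0095 0 0.0045 0 -0.04 0.01 1;-0.0085 0 0.0055 0 0 0 1;0 0 0 0 0 0 1'; python3 g.py -5 14 92 180 42;python3 -m crank '-0.0085 0 0.0055 0 -0.02 0 1;-0.003 0 0.0025 0 0 0 1;0 0 0 0 0 0 1'; python3 g.py -5 14 92 180 42
```

```text
clock: 10.03
eef_pos: [0.6446, 0.1359, 0.0866]
tool_rot: [0.056, 0.935, -0.022, 0.349]
ft_force: [1.2, 1.2, 0.7]
grip_width: -0.0004
t 10.03 TCP bin mm [-30.418   12.8429  86.6461] z axis [ 0.6549  0.0017 -0.7557] x axis [-0.7557 -0.0039 -0.6549] F [1.0047 1.3151 0.6823] w -0.0004061860940563389 j [ 0.3335  0.3916 -0.5575 -0.0396 -0.2924  0.3528]
shift now-axes [-0.0227  0.001   0.0126] turn [ 0.0018 -0.019   0.0039] shift target-axes [-0.0225  0.0012  0.013 ]
clock: 10.28
eef_pos: [0.6547, 0.1342, 0.0855]
tool_rot: [0.055, 0.933, -0.023, 0.355]
ft_force: [-0.5, 0.0, -0.2]
grip_width: -0.0001
t 10.28 TCP bin mm [-20.1101  12.3516  85.5376] z axis [ 0.6648  0.0013 -0.747 ] x axis [-0.747  -0.0068 -0.6648] F [-0.459  -0.0217 -0.189 ] w -5.8153492922493374e-05 j [ 0.3262  0.4076 -0.5476 -0.0602 -0.2928  0.3402]
shift now-axes [-0.0156  0.0015  0.0052] turn [ 0.0013 -0.0058  0.0068] shift target-axes [-0.0156  0.0016  0.0053]
```

```bash
python3 -m crank '-0.0095 0.001 0.004 0 0 0.006 1;-0.0075 0 0.003 0 0 0 1;0 0 0 0 0 0 1'; python3 g.py 2 14 92 180 42;python3 - <<'E'
from h import *
cv2.imwrite('pics/w6.png',np.hstack([cv2.resize(viewer.camera('side')[120:250,130:303,::-1],(400,300)),cv2.resize(viewer.camera('scene')[130:255,140:300,::-1],(400,300))]))
E
```

```text
clock: 10.53
eef_pos: [0.6691, 0.133, 0.0893]
tool_rot: [0.057, 0.934, -0.022, 0.352]
ft_force: [1.0, -0.2, 0.9]
grip_width: -0.0003
t 10.53 TCP bin mm [-5.7069 12.9735 89.3039] z axis [ 0.6595  0.0006 -0.7517] x axis [-0.7517 -0.0033 -0.6595] F [ 1.0282 -0.061   0.9495] w -0.00032187431157255106 j [ 0.3139  0.4189 -0.5041 -0.0236 -0.2834  0.3358]
shift now-axes [-0.0076  0.001   0.0031] turn [ 0.0006 -0.0129  0.0033] shift target-axes [-0.0075  0.001   0.0032]
```

View pics/w6.png

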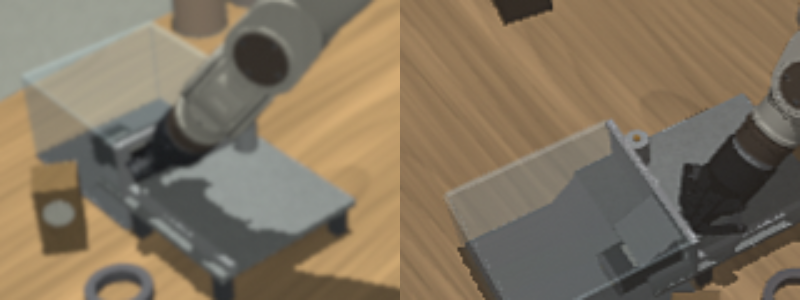

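A dark block shows inside the bin at about (615,265), so the battery is past the edge or tipping. I push a few mm more, wait, and track it.

```bash
python3 -m crank '-0.006 0.001 0.0035 0 -0.01 0 1;0 0 0 0 0 0 1;0 0 0 0 0 0 1;0 0 0 0 0 0 1;0 0 0 0 0 0 1;0 0 0 0 0 0 1'; python3 g.py;python3 - <<'E'
from h import *
cv2.imwrite('pics/w7.png',np.hstack([cv2.resize(viewer.camera('side')[120:250,130:303,::-1],(400,300)),cv2.resize(viewer.camera('scene')[180:290,150:297,::-1],(400,300))]))
v=np.load('bin.npy');B=R.from_euler('z',v[2])
for z in (8,60): print(proj(viewer.calibration('scene'),B.apply(np.array([[60,-12,z],[60,40,z],[130,14,z],[180,14,z]])/1e3)+[v[0],v[1],0])*2.72-np.array([150,180])*2.72)
E
```

```text
clock: 11.13
eef_pos: [0.6745, 0.1328, 0.0898]
tool_rot: [0.057, 0.933, -0.023, 0.356]
ft_force: [0.0, 0.2, -0.5]
grip_width: -0.0
t 11.13 TCP bin mm [-0.3256 13.4415 89.7763] z axis [ 0.6663 -0.     -0.7457] x axis [-0.7457 -0.0037 -0.6663] F [ 0.0077  0.214  -0.5021] w -4.419851336599676e-05 j [ 0.3122  0.426  -0.4988 -0.0344 -0.2859  0.3315]
[[224.3321 166.1479]
 [244.7981 198.2179]
 [184.8975 208.5268]
 [148.5858 227.9328]]
[[222.3388 146.1964]
 [243.3556 178.8316]
 [181.7349 189.3165]
 [144.3431 209.0742]]
```

View pics/w7.png

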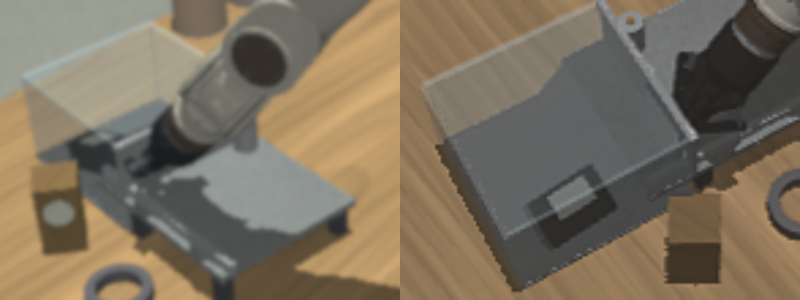

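The battery with its label lies flat on the bin bottom at (570,205), around bin x ≈ 150. Drawing the fingers straight back now.

```bash
python3 -m crank '0.0075 0 -0.0066 0 0 0 1;0.0075 0 -0.0066 0 0 0 1;0.012 0 -0.0115 0 0 0 1;0.015 0 -0.014 0 0 0 1;0.015 0 -0.016 0 0 0 1;0.01 0 -0.025 0 0 0 1;0 0 -0.03 0 0 0 1;0 0 -0.03 0 0 0 1;0 0 -0.02 0 0 0 1;0 0 0 0 0 0 1;0 0 0 0 0 0 1;0 0 0 0 0 0 1;0 0 0 0 0 0 1;0 0 0 0 0 0 1;0 0 0 0 0 0 1;0 0 0 0 0 0 1;0 0 0 0 0 0 1;0 0 0 0 0 0 1;0 0 0 0 0 0 1;0 0 0 0 0 0 1'; python3 g.py;python3 - <<'E'
from h import *
cv2.imwrite('pics/w8.png',np.hstack([cv2.resize(viewer.camera('side')[120:250,130:303,::-1],(400,300)),cv2.resize(viewer.camera('scene')[160:280,150:310,::-1],(400,300))]))
E
```

```text
clock: 12.9
eef_pos: [0.5022, 0.1489, 0.1571]
tool_rot: [0.056, 0.935, -0.026, 0.35]
ft_force: [0.1, 0.0, 0.3]
grip_width: -0.0002
t 12.90 TCP bin mm [-173.3224    7.9746  157.1353] z axis [ 0.6575 -0.0061 -0.7534] x axis [-0.7534 -0.0084 -0.6575] F [0.1005 0.0517 0.3433] w -0.00020631797476072084 j [ 0.5043  0.0522 -0.7555  0.1518 -0.4026  0.4944]
```

View pics/w8.png

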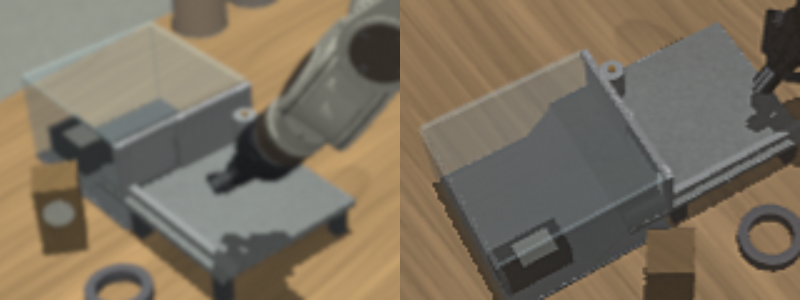

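The flap hangs shut and flush in the mouth. The battery is at the bottom against the rear wall at (535,250), and the cell, tape and box are unmoved.

```bash
python3 -m crank '0 0 0 0 0 0 1;0 0 0 0 0 0 1;0 0 0 0 0 0 1;0 0 0 0 0 0 1;0 0 0 0 0 0 1;0 0 0 0 0 0 1;0 0 0 0 0 0 1;0 0 0 0 0 0 1'; python3 -c "from workcell import order; print(order.job_done())"
```

```text
clock: 13.67
eef_pos: [0.5022, 0.1491, 0.1578]
tool_rot: [0.055, 0.934, -0.026, 0.351]
ft_force: [0.0, -0.3, 0.1]
grip_width: 0.0002
the job is handed in; nothing more can be done
None
```

The battery is at the bottom of the bin and the flap has swung shut. I handed the job in at about 13.7 s of the 54 s allowed.

- **Method:** I pushed the battery sideways against the fence with half-open fingers. Then I pushed it lengthwise through the flap with shut fingers leaned about 41 degrees. It tipped over the inner edge and slid down, and I drew the fingers back out along the ledge. It was never picked up.
- **Last checks:** The last pictures show the battery flat on the bin bottom by the rear wall and the flap hanging shut. The round cell, tape and bulb box look where they were. The phone, calculator, pen cup and screwdriver lay outside those last crops, so I did not look at them again; the arm stayed well above them. At hand-in the measured force was about 0 N, with the fingers clear of everything. The highest force I read was about 16 N, while pressing the battery against the fence.
- **Disagreement:** My first fit of the bin was about 7 mm off sideways from the nearer wrist view and the fence contact. I corrected it before the push into the mouth.

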